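Set the desk alarm clock an hour later

ROBOT

A 6-joint arm with a two-finger parallel gripper is mounted at the origin on the work surface. World frame = base frame: x ahead of the robot, y to its left, z up, the work surface at z = 0. Lengths are in mm, angles in rad, forces in N, time in s.
With the tool pointing down it reaches from about 300 to 775 mm from the base axis. Payload 14.6 kg.
Tool frame: the origin (TCP) lies between the finger pads; the fingertips stand 22 mm ahead of it and the grasp point (between the pads) lies 3 mm ahead of it (finger_overhang is the distance from the TCP to the fingertips, in mm); z points along the fingers, y is the direction in which the jaws open and shut (so a half turn about z gives the same grasp; the last joint's range is limited). The gripper opens to 94 mm and grips with 3 to 60 N. Pads are 16 mm wide; open, the fingers measure 119 mm over their backs; the gripper's body (75 mm by 177 mm) begins 78 mm behind the grasp point.
Start: joints at [-1.222, 0.3, 1.521, -0, 1.321, -0.067], TCP at [222.149, -503.129, 227.446] pointing down, gripper open.
Joint ranges: [-3.03, 3.03], [-0.79, 2.21], [0.23, 2.52], [-1.04, 4.18], [0, 3.07], [-2.55, 2.55]. Speed limits (rad/s): [2.22, 2.22, 2.57, 3.14, 3.14, 3.14].

INTERFACE

Orientations are given as [roll, pitch, yaw] about the fixed x, y, z axes, in that order (R = Rz(yaw) Ry(pitch) Rx(roll)).
In Python, from cell import * gives the robot as it stands.
- The arm moves only by the tool jog_arm, never from a script. Its argument "increments" is a list of rows, each a list of 7 numbers: the shift along the tool's x, y, z in cm, then the turn, a rotation vector about the tool's x, y, z in degrees, then the finger opening in cm, from 0 to 9.4. In form: [[x, y, z, wx, wy, wz, grip], ...]. A call has 1 to 20 rows; each row shifts and turns the commanded pose from where the row before left it, along the tool's axes as they then stand; what a row does not reach is not made up. A row lasts 1/8 s, in which the tool goes at most 62.5 mm and 10.7 degrees, less where a joint would pass 70% of its speed; a pose out of reach is approached as far as the arm can. A call is refused whole if a number of a shift passes 6.25 or a number of a turn 10.7, either way. A call with a gripper value outside its range is refused whole. The fingers move at their own pace and stop on an object; "squeeze" is the grip in N (left out, the last holds). Time passes only in rows, so rows that do not move let the fingers close. It gives the time, the measured TCP pose, the force and the opening at its end, in the units of the state.
- read_state(): the state, without advancing time (a new reading comes with each control period).
- camera(name): name is "scene" or "top"; returns a dict with "image" (480x640x3 uint8, red, green, blue), "K" (3x3 intrinsics, pixels), "k1" (the pictures are not rectified: a ray, as slopes to the right and down, at radius r is drawn at 1 + k1 r^2 times it, then the intrinsics apply), "rvec" (rotation vector, rad) and "tvec" (3), from world to camera coordinates, as OpenCV has them. Camera axes: x right, y down, z forward; pixel columns grow to the right and rows downward; lengths in mm; the calibration is good to about 2 mm. A picture is of the moment at which its call begins. There is no depth.
- sign_off(): hands the job in, once; it reports no verdict.
Trained networks look in a picture, given as the dict that the camera call returned (one of the last four; its "shot" number tells which), for a name from the list of things; names that differ only in an ending like _2 or _b are one class to them, and where a whole thing is asked for, a point or a joint stands for the part that bears it (a point fixed in the world has none). Each returns a list of dicts, best first, with "conf" (0 to 1); they miss things now and then, are a little off and sometimes report something else, mostly with a low value. They report only what shows in the picture. A call takes as long as a camera call. They do not tell look-alikes from the thing itself.
- recognise(picture, name): "centre" ([x, y, z] in mm, in the coordinates of the camera as it stood for that picture, good to about 4 mm: the middle of the surface that is visible of it).
- regions_of(picture, name): "mask" (480x640 bool, what is visible of it).
The state is a dict: "clock": time; "joints": joint angles; "qd": joint speeds; "effort": joint torques, N m; "eef_pos": TCP position; "eef_rot": TCP orientation; "wrist_force": force on the tool from outside, world axes, zero at the start; "moment": the same for the moment, N m; "finger_gap": finger opening in mm.
Only numpy, scipy, OpenCV 4.12 (cv2) and the standard library are available. Lean on these libraries where they do the work, as an engineer would, in place of code of your own. Each camera call takes 0.05 s, during which the arm holds its last target.

TASK

Put the alarm of the desk clock one hour later: with closed fingertips lightly tap the orange alarm key, then the plus key, then the wide snooze bar in the middle to save, pressing each until it clearly gives and letting it spring back up before the next. Do not press the minus key or the blue light key, and do not lift, tip or shove the clock. Leave the mug, spray bottle, mouse and tea box where they are.

Things in the scene. Friction and masses are not known exactly. Their poses are not given: they have to be found in the camera images.
- clock: white alarm clock, loose on rubber feet, 0.5 to 0.8 kg, 80 mm deep (x), 230 wide (y), casing 88 high; origin under its centre; display faces -x, roughly to the robot. A row of five spring keys along y on top; facing the display, left (+y) to right: orange alarm, grey minus, wide pale snooze bar, grey plus, blue light. Centres 38 mm apart, 57 beside the bar
- alarm_key_top (a point): top centre of the alarm key: a round orange cap 24 mm across, on the clock's top, the far left end (+y) of the row; it stands 10 mm above the casing and sits at (0, 0.095, 0.098) m in the clock's frame when up. The point moves down with the key
- minus_key_top (a point): top centre of the minus key: a round grey cap 24 mm across with a white bar on it, on the clock's top, second from the left; it stands 10 mm above the casing and sits at (0, 0.057, 0.098) m in the clock's frame when up. The point moves down with the key
- snooze_bar_top (a point): top centre of the snooze bar: a pale grey bar 64 mm wide along the clock's y and 26 mm deep, on the clock's top, in the middle of the row; it stands 10 mm above the casing and sits at (0, 0, 0.098) m in the clock's frame when up. The point moves down with the key
- plus_key_top (a point): top centre of the plus key: a round grey cap 24 mm across with a white cross on it, on the clock's top, second from the right; it stands 10 mm above the casing and sits at (0, -0.057, 0.098) m in the clock's frame when up. The point moves down with the key
- light_key_top (a point): top centre of the light key: a round blue cap 24 mm across, on the clock's top, the far right end (-y) of the row; it stands 10 mm above the casing and sits at (0, -0.095, 0.098) m in the clock's frame when up. The point moves down with the key
- alarm_key (a joint): alarm key travel: 0 = up, 0.007 m = fully down. A spring key that returns by itself: it starts to move at 1 N, is half down at 4.5 N and meets a hard stop at 8 N, so press slowly
- minus_key (a joint): minus key travel: 0 = up, 0.007 m = fully down. A spring key that returns by itself: it starts to move at 1 N, is half down at 4.5 N and meets a hard stop at 8 N, so press slowly
- snooze_bar (a joint): snooze bar travel: 0 = up, 0.007 m = fully down. A spring key that returns by itself: it starts to move at 1 N, is half down at 4.5 N and meets a hard stop at 8 N, so press slowly
- plus_key (a joint): plus key travel: 0 = up, 0.007 m = fully down. A spring key that returns by itself: it starts to move at 1 N, is half down at 4.5 N and meets a hard stop at 8 N, so press slowly
- light_key (a joint): light key travel: 0 = up, 0.007 m = fully down. A spring key that returns by itself: it starts to move at 1 N, is half down at 4.5 N and meets a hard stop at 8 N, so press slowly
- mug: loose blue-grey mug to one side of the clock, 78 mm across plus a handle on its +y side, 85 mm high; origin under its centre; leave alone
- spray: loose small clear spray bottle with a blue label and white pump head, on the other side of the clock, 43 mm across, 138 mm high; origin under its centre; leave alone
- mouse: loose grey computer mouse in front of the display, 104 x 60 mm, 31 mm high; origin under its centre; leave alone
- tea_box: loose white and red carton behind the clock, 60 x 95 mm, 42 mm high; origin under its centre; leave alone
Mind the look-alikes: they are no part of the job. What is shaped like the clock but red is not meant.

How it is judged (in metres and radians):
On the way, in this order (a step that is already met when the one before it is completed fails the run):
1. the alarm key is pressed down at least 3 mm of its 7 mm, all other keys up (value of joint alarm_key above 0.003 m and value of joint each of plus_key, snooze_bar, minus_key, light_key below 0.001 m), for 0.03 s.
2. then the plus key is pressed down at least 3 mm of its 7 mm, all other keys up (value of joint plus_key above 0.003 m and value of joint each of alarm_key, snooze_bar, minus_key, light_key below 0.001 m), for 0.03 s.
3. then the snooze bar is pressed down at least 3 mm of its 7 mm, all other keys up (value of joint snooze_bar above 0.003 m and value of joint each of alarm_key, plus_key, minus_key, light_key below 0.001 m), for 0.03 s.
At the end, for the whole second after the job is handed in: All five keys are up again (within 1 mm), the clock stands upright and at rest within 20 mm of where it stood, and the mug, spray bottle, mouse and tea box are at rest within 20 mm of their places (value of joint each of alarm_key, plus_key, snooze_bar, minus_key, light_key below 0.001 m and distance of each of clock, mug, spray, mouse, tea_box from where it was at the start of the episode below 0.02 m and angle between clock's own z axis and vertical below 0.08 rad and linear speed of clock below 0.01 m/s and linear speed of each of mug, spray, mouse, tea_box below 0.02 m/s); the robot touches nothing.
It fails at once if the minus or light key is pressed (over 3 mm) (value of joint any of minus_key, light_key above 0.003 m).
It fails at once if the robot presses on the clock with more than 30 N (contact force between any of the fingers, the arm and clock above 30 N).
It fails at once if the clock is lifted (over 10 mm) or tipped (over 0.15 rad) (height (world z) of clock above 0.01 m or angle between clock's own z axis and vertical above 0.15 rad).
It fails at once if the clock is shoved more than 20 mm from its place (distance of clock from where it was at the start of the episode above 0.02 m).
It fails at once if a bystander is moved more than 20 mm (distance of any of mug, spray, mouse, tea_box from where it was at the start of the episode above 0.02 m).
It also fails if it takes over 43 s, if anything falls off the work surface, if the arm or the gripper's body presses on something with over 40 N, if the wrist force passes 120 N, or if a joint passes its speed limit or range.

## Working session

There is one attempt and no reset: what is moved stays moved. The work goes in short steps, Python scripts to look and compute and a tool call to move; the robot and the scene stay as the last step left them, time stands still between calls to the robot, and variables do not carry over. Pictures are saved under pics/ and viewed, and the job is handed in when it is done.

Besides the shell and the picture viewer there is one more tool, called after "Call:" as name(argument=value, ...), one argument or row to a line, values as JSON. jog_arm: Moves the arm, as the interface text tells. Its arguments: {"type":"object","properties":{"increments":{"type":"array"},"squeeze":{"type":"number"}},"required":["increments"]}

```bash
mkdir -p pics; ls; cat > h.py <<'E'
from cell import *
import numpy as np, cv2
def toworld(p,pic):
    R,_=cv2.Rodrigues(np.array(pic['rvec'],float)); return R.T@(np.array(p,float)-np.array(pic['tvec'],float).ravel())
def pix(w,pic):
    R,_=cv2.Rodrigues(np.array(pic['rvec'],float)); c=R@np.array(w,float)+np.array(pic['tvec'],float).ravel()
    s=c[:2]/c[2]; s=s*(1+pic['k1']*(s@s)); K=np.array(pic['K']); return np.array([K[0,0]*s[0]+K[0,2],K[1,1]*s[1]+K[1,2]])
def ray(u,v,pic,z):
    K=np.array(pic['K']); d=np.array([(u-K[0,2])/K[0,0],(v-K[1,2])/K[1,1]]); s=d.copy()
    for _ in range(20): s=d/(1+pic['k1']*(s@s))
    R,_=cv2.Rodrigues(np.array(pic['rvec'],float)); o=-R.T@np.array(pic['tvec'],float).ravel(); r=R.T@np.array([s[0],s[1],1])
    return o+r*(z-o[2])/r[2]
E
python3 - <<'E'
from h import *
for n in ['scene','top']:
    p=camera(n); cv2.imwrite(f'pics/{n}0.png',p['image'][:,:,::-1])
    for t in ['clock','alarm_key_top','plus_key_top','snooze_bar_top','minus_key_top','light_key_top','mug','spray','tea_box','mouse']:
        for r in recognise(p,t): 
            w=toworld(r['centre'],p); print(n,t,round(r['conf'],2),w.round(0),pix(w,p).round(0))
print(read_state())
E
```

```text
pics
scene clock 0.73 [547. -18.  89.] [301. 193.]
scene clock 0.7 [757. 147.  92.] [261. 292.]
scene clock 0.62 [428.  39.  27.] [355. 202.]
scene clock 0.36 [532. -47. 100.] [300. 180.]
scene alarm_key_top 0.53 [808.  57.  98.] [218. 271.]
scene alarm_key_top 0.39 [570.  40.  99.] [307. 212.]
scene plus_key_top 0.52 [ 507. -100.   95.] [296. 162.]
scene plus_key_top 0.39 [550.   7.  99.] [306. 199.]
scene snooze_bar_top 0.67 [752. 136.  97.] [261. 285.]
scene snooze_bar_top 0.37 [426.  39.  29.] [356. 201.]
scene minus_key_top 0.65 [ 493. -265.   50.] [267. 131.]
scene minus_key_top 0.43 [793.  90. 101.] [232. 278.]
scene light_key_top 0.61 [695. 213.  96.] [304. 299.]
scene mug 0.67 [ 495. -266.   53.] [265. 130.]
scene mug 0.23 [669. -78.  39.] [245. 212.]
scene spray 0.9 [578. 181.  85.] [341. 262.]
scene spray 0.7 [ 490. -134.  104.] [294. 148.]
scene tea_box 0.92 [667. -77.  41.] [247. 212.]
scene tea_box 0.54 [ 508. -101.   94.] [295. 162.]
scene mouse 0.95 [425.  41.  26.] [356. 202.]
top clock 0.93 [739. 131.  92.] [306. 150.]
top clock 0.8 [519. -49.  89.] [401. 257.]
top 
[... 901 characters left out ...]
op mouse 0.57 [418.  39.  27.] [355. 312.]
{'clock': 1.1, 'joints': array([-1.22156957e+00,  2.99913964e-01,  1.52102628e+00, -1.47451310e-05,
        1.32067988e+00, -6.66217121e-02]), 'qd': array([-0.0005316 ,  0.00022174, -0.00151918,  0.0001208 ,  0.00026471,
        0.00168882]), 'effort': array([ 3.82791231e-04, -5.31659710e+01, -3.52904785e+01,  7.08234007e-02,
        2.14853324e-02, -1.33217947e-05]), 'eef_pos': array([ 222.15933518, -503.11873144,  227.42679167]), 'eef_rot': array([-3.14156430e+00,  1.24262449e-05,  4.15852119e-01]), 'wrist_force': array([0.62503626, 0.02390313, 0.58662951]), 'moment': array([-0.01369398,  0.01288077, -0.01220517]), 'finger_gap': 93.61806117005625}
```

View pics/top0.png

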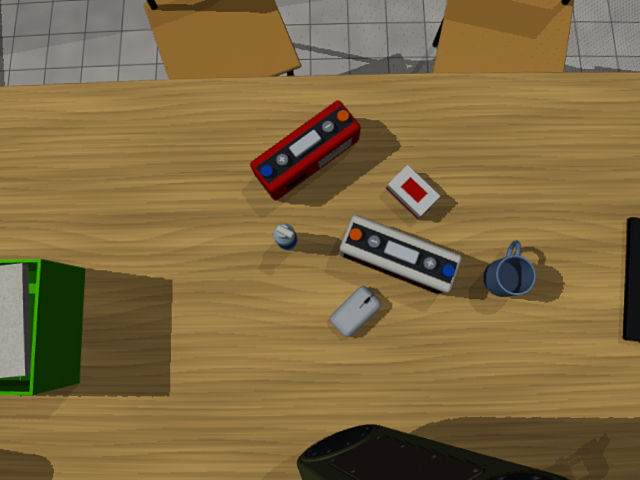

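View pics/scene0.png

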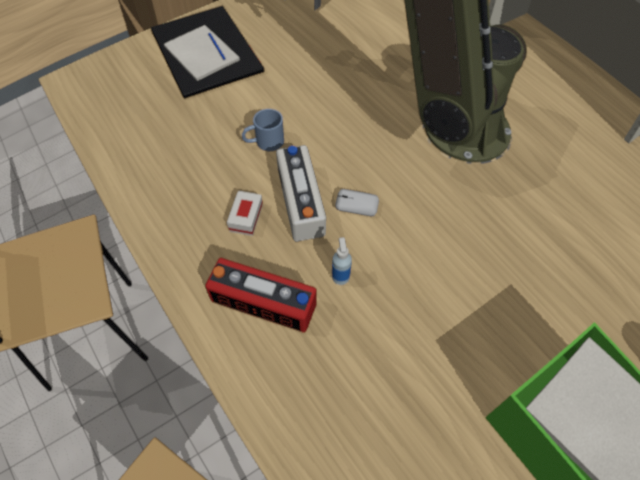

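```bash
python3 - <<'E'
import cv2
im=cv2.imread('pics/top0.png')[210:300,330:480]; cv2.imwrite('pics/crop0.png',cv2.resize(im,None,fx=5,fy=5,interpolation=cv2.INTER_CUBIC))
E
```

```text
(no output)
```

View pics/crop0.png

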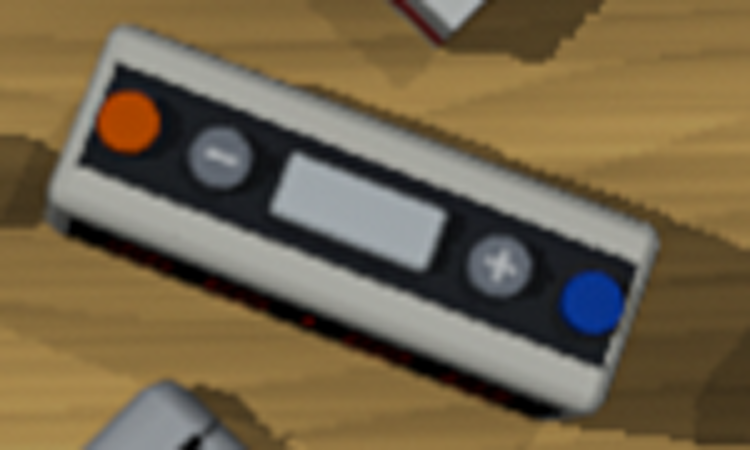

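The two candidates are the white clock at top pixel (401,252) and the red one at (305,150). The white one is meant, and the crop shows the orange, minus, bar, plus and blue keys in the described order. Next I measure the key positions in both views.

```bash
python3 - <<'E'
from h import *
from scipy.optimize import least_squares
L=[0.095,0.057,0,-0.057,-0.095]
obs={'top':{0:(355.5,234.1),1:(373.7,241.3),2:(401.3,251.9),3:(429.5,262.8),4:(448.3,270)}}
pics={}
def cents(p,white):
    hsv=cv2.cvtColor(p['image'],cv2.COLOR_RGB2HSV); out={}
    for i,(lo,hi) in {0:((5,180,120),(15,255,255)),4:((105,180,80),(125,255,255))}.items():
        n,_,st,ce=cv2.connectedComponentsWithStats(cv2.inRange(hsv,lo,hi))
        out[i]=[(ce[k].round(1),st[k,4]) for k in range(1,n) if st[k,4]>25]
    return out
for n in ['top','scene']:
    p=camera(n); pics[n]=p; print(n,cents(p,0))
def res(q,ns):
    r=[]
    for n in ns:
        for i,o in obs[n].items():
            w=[q[0]-1000*L[i]*np.sin(q[2]),q[1]+1000*L[i]*np.cos(q[2]),98]
            r+=list(pix(w,pics[n])-o)
    return r
s=least_squares(res,[530,-48,-.4],args=(['top'],)); print(s.x,np.round(s.fun,1))
for i in range(5):
    w=[s.x[0]-1000*L[i]*np.sin(s.x[2]),s.x[1]+1000*L[i]*np.cos(s.x[2]),98]; print(i,np.round(w,1),pix(w,pics['scene']).round(1))
im=pics['scene']['image'][130:250,250:370,::-1]; cv2.imwrite('pics/crop1.png',cv2.resize(im,None,fx=5,fy=5,interpolation=cv2.INTER_CUBIC))
E
```

```text
top {0: [(array([342.6, 114.9]), np.int32(102)), (array([355.3, 233.9]), np.int32(108))], 4: [(array([266.2, 170.2]), np.int32(106)), (array([448.1, 270. ]), np.int32(124))]}
scene {0: [], 4: [(array([336.6, 274.4]), np.int32(37)), (array([301.6, 299.1]), np.int32(65))]}
[ 5.28727960e+02 -4.91154581e+01 -3.93457931e-01] [-0.4 -0.1 -0.1 -0.1  0.2  0.1  0.1  0.   0.1  0.1]
0 [565.1  38.6  98. ] [308.3 211.2]
1 [550.6   3.5  98. ] [305.  197.9]
2 [528.7 -49.1  98. ] [300.1 178.7]
3 [ 506.9 -101.8   98. ] [295.6 160.5]
4 [ 492.3 -136.9   98. ] [292.7 148.9]
```

View pics/crop1.png

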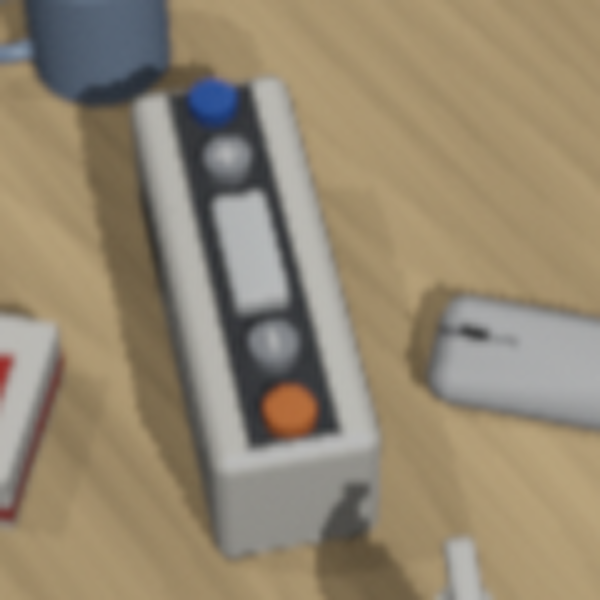

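Call:
jog_arm(
  increments=[
    [0,0,0,0,0,-8.7,0],
    [0,0,0,0,0,-8.7,0],
    [0,0,0,0,0,-8.7,0],
    [0,0,0,0,0,-8.7,0],
    [0,0,0,0,0,-8.7,0],
    [0,0,0,0,0,0,0],
    [0,0,0,0,0,0,0],
  ],
  squeeze=10,
)

```text
clock: 2.08
eef_pos: [222.1, -503.1, 227.4]
eef_rot: [-3.142, -0.0, 1.172]
wrist_force: [-0.3, -0.0, 0.1]
finger_gap: 27.9
```

```bash
cat > d.py <<'E'
import sys
from h import *
s=read_state(); from scipy.spatial.transform import Rotation as Ro
R=Ro.from_euler('xyz',s['eef_rot']).as_matrix()
t=np.array([float(a) for a in sys.argv[1:4]])
print('t',round(s['clock'],2),s['eef_pos'].round(1),s['eef_rot'].round(3),'F',s['wrist_force'].round(2),'gap',round(s['finger_gap'],1),'d cm',(R.T@(t-s['eef_pos'])/10).round(2),s['joints'].round(2))
E
python3 d.py 565.1 38.6 160
```

```text
t 2.08 [ 222.1 -503.1  227.4] [-3.142 -0.     1.172] F [-0.28 -0.05  0.09] gap 27.9 d cm [63.24 10.55  6.74] [-1.22  0.3   1.52  0.    1.32 -0.82]
```

Call:
jog_arm(
  increments=[
    [2,0.3,0,0,0,0,0],
    [4,0.7,0,0,0,0,0],
    [4,0.7,0,0,0,0,0],
    [4,0.7,0,0,0,0,0],
    [4,0.7,0,0,0,0,0],
    [4,0.7,0,0,0,0,0],
    [4,0.7,0,0,0,0,0],
    [4,0.7,0,0,0,0,0],
    [4,0.7,0,0,0,0,0],
    [4,0.7,0,0,0,0,0],
    [4,0.7,0,0,0,0,0],
    [4,0.7,0,0,0,0,0],
    [4,0.7,0,0,0,0,0],
    [4,0.7,0,0,0,0,0],
    [4,0.6,0,0,0,0,0],
    [4,0.5,0,0,0,0,0],
    [3,0,0,0,0,0,0],
    [2.2,0,0,0,0,0,0],
    [0,0,0,0,0,0,0],
    [0,0,0,0,0,0,0],
  ],
)

```text
clock: 4.58
eef_pos: [577.8, 76.0, 227.5]
eef_rot: [3.142, 0.0, 1.174]
wrist_force: [0.9, -0.1, -0.0]
finger_gap: 0.1
```

```bash
python3 d.py 565.1 38.6 130
```

```text
t 4.58 [577.8  76.  227.5] [3.142 0.    1.174] F [ 0.87 -0.11 -0.02] gap 0.1 d cm [-3.94  0.27  9.75] [ 0.07  0.37  1.42 -0.    1.35  0.46]
```

Call:
jog_arm(
  increments=[
    [-2,0.15,0,0,0,0,0],
    [-1.95,0.1,0,0,0,0,0],
    [0,0,2.5,0,0,0,0],
    [0,0,3,0,0,0,0],
    [0,0,2,0,0,0,0],
    [0,0,1.5,0,0,0,0],
    [0,0,0.4,0,0,0,0],
    [0,0,0,0,0,0,0],
    [0,0,0,0,0,0,0],
  ],
)

```text
clock: 5.7
eef_pos: [565.5, 38.9, 134.2]
eef_rot: [3.14, -0.0, 1.175]
wrist_force: [0.1, 0.1, -1.2]
finger_gap: 0.6
```

```bash
python3 d.py 565.1 38.6 120; python3 - <<'E'
from h import *
a=camera('top');b=camera('scene')
s=read_state()['eef_pos']; tip=s-[0,0,22]
print(pix(tip,a),pix(tip,b),pix([565.1,38.6,98],b))
A=cv2.resize(a['image'][190:290,300:400,::-1],None,fx=4,fy=4);B=cv2.resize(b['image'][140:240,250:350,::-1],None,fx=4,fy=4)
cv2.imwrite('pics/over1.png',np.hstack([A,B]))
E
```

```text
t 5.7 [565.5  38.9 134.2] [ 3.14  -0.     1.175] F [ 0.05  0.13 -1.18] gap 0.6 d cm [-0.05 -0.03  1.42] [ 0.    0.43  1.57 -0.    1.14  0.4 ]
[355.2187926  232.67729295] [308.23290116 207.80123432] [308.3102942  211.15004655]
```

View pics/over1.png

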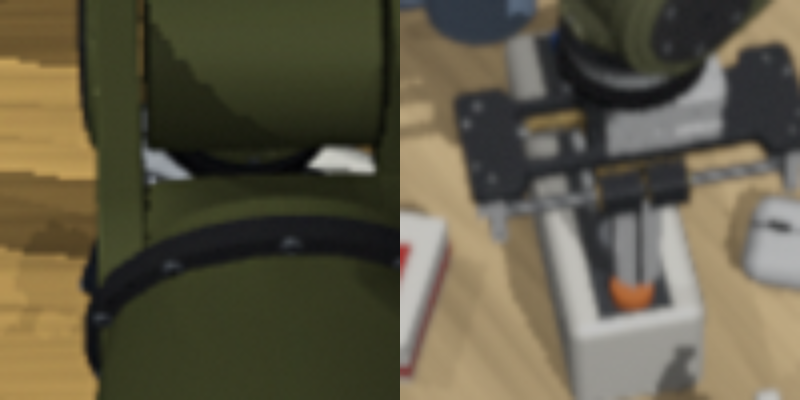

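The left half of the picture (top view) is hidden by the arm. In the scene view the closed tips sit just over the orange cap at about (308,212). Now I press slowly.

Call:
jog_arm(
  increments=[
    [0,0,0.6,0,0,0,0],
    [0,0,0.4,0,0,0,0],
    [0,0,0.2,0,0,0,0],
    [0,0,0.1,0,0,0,0],
    [0,0,0.1,0,0,0,0],
    [0,0,0.1,0,0,0,0],
    [0,0,0,0,0,0,0],
  ],
)

```text
clock: 6.68
eef_pos: [565.2, 39.1, 118.6]
eef_rot: [3.142, -0.0, 1.175]
wrist_force: [-1.1, -0.6, 2.7]
finger_gap: 0.7
```

Call:
jog_arm(
  increments=[
    [0,0,0.1,0,0,0,0],
    [0,0,0.1,0,0,0,0],
    [0,0,0.1,0,0,0,0],
    [0,0,0,0,0,0,0],
  ],
)

```text
clock: 7.18
eef_pos: [565.2, 39.0, 115.5]
eef_rot: [3.142, -0.0, 1.175]
wrist_force: [-3.3, 0.6, 5.8]
finger_gap: 0.8
```

```bash
for i in 1 2; do python3 - <<'E'
from h import *
b=camera('scene'); s=read_state(); print(s['eef_pos'].round(2),s['wrist_force'].round(2))
E
done
```

```text
[565.22  39.04 115.58] [-2.94 -0.35  5.42]
[565.22  39.06 115.61] [-2.85  0.62  6.02]
```

Fz of about 5.7 N means roughly 4.7 mm of travel, so the alarm key is down. I lift off and go to the plus key.

Call:
jog_arm(
  increments=[
    [0,0,-0.2,0,0,0,0],
    [0,0,-0.3,0,0,0,0],
    [0,0,-0.7,0,0,0,0],
    [0,0,-0.8,0,0,0,0],
    [-2,0,0,0,0,0,0],
    [-3,0,0,0,0,0,0],
    [-3,0,0,0,0,0,0],
    [-3,0,0,0,0,0,0],
    [-3,0,0,0,0,0,0],
    [-1.2,0,0,0,0,0,0],
    [0,0,0,0,0,0,0],
    [0,0,0,0,0,0,0],
  ],
)

```text
clock: 8.78
eef_pos: [506.8, -100.7, 135.4]
eef_rot: [3.142, -0.0, 1.175]
wrist_force: [0.0, -0.5, 0.5]
finger_gap: 0.5
```

```bash
python3 d.py 506.9 -101.8 120; python3 - <<'E'
from h import *
a=camera('top');b=camera('scene')
A=cv2.resize(a['image'][200:300,340:440,::-1],None,fx=4,fy=4);B=cv2.resize(b['image'][120:220,250:350,::-1],None,fx=4,fy=4)
cv2.imwrite('pics/over2.png',np.hstack([A,B]))
E
```

```text
t 8.78 [ 506.8 -100.7  135.4] [ 3.142 -0.     1.175] F [ 0.04 -0.52  0.47] gap 0.5 d cm [-0.1   0.05  1.54] [-0.27  0.32  1.72  0.    1.1   0.13]
```

View pics/over2.png

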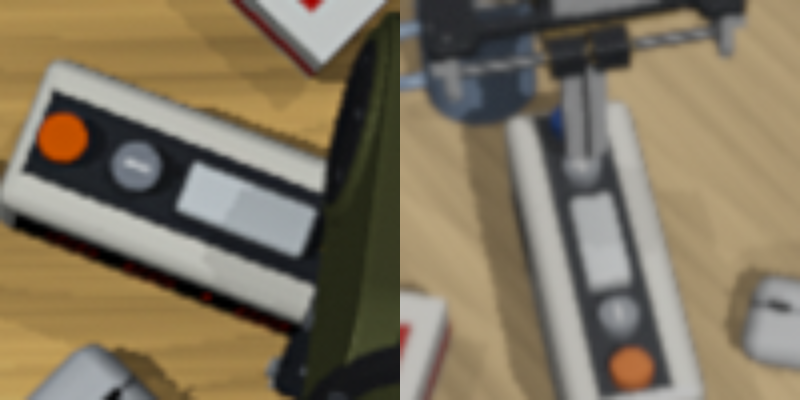

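The clock hasn't moved: orange is still at (355.7,234). The alarm key is up and the tips are over the plus key at scene pixel (296,161). Pressing it.

Call:
jog_arm(
  increments=[
    [-0.1,0,0.6,0,0,0,0],
    [0,0,0.5,0,0,0,0],
    [0,0,0.3,0,0,0,0],
    [0,0,0.1,0,0,0,0],
    [0,0,0.1,0,0,0,0],
    [0,0,0.1,0,0,0,0],
    [0,0,0.1,0,0,0,0],
    [0,0,0.1,0,0,0,0],
    [0,0,0.1,0,0,0,0],
    [0,0,0,0,0,0,0],
  ],
)

```text
clock: 10.12
eef_pos: [506.2, -102.1, 115.6]
eef_rot: [3.141, -0.0, 1.175]
wrist_force: [-3.1, 1.2, 6.0]
finger_gap: 0.6
```

```bash
for i in 1 2; do python3 - <<'E'
from h import *
b=camera('scene'); s=read_state(); print(s['eef_pos'].round(2),s['wrist_force'].round(2))
E
done
```

```text
[ 506.23 -102.14  115.58] [-2.77  0.16  6.15]
[ 506.24 -102.13  115.59] [-3.07  2.08  5.32]
```

Fz is about 5.8 N, so the plus key is down. Next I lift off and move to the snooze bar.

Call:
jog_arm(
  increments=[
    [0,0,-0.2,0,0,0,0],
    [0,0,-0.3,0,0,0,0],
    [0,0,-0.7,0,0,0,0],
    [0,0,-0.8,0,0,0,0],
    [2,0.05,0,0,0,0,0],
    [2.5,0,0,0,0,0,0],
    [1.2,0,0,0,0,0,0],
    [0,0,0,0,0,0,0],
    [0,0,0,0,0,0,0],
  ],
)

```text
clock: 11.35
eef_pos: [528.4, -50.3, 135.5]
eef_rot: [-3.142, 0.0, 1.175]
wrist_force: [0.2, -1.0, -0.6]
finger_gap: 0.3
```

```bash
python3 d.py 528.7 -49.1 120; python3 - <<'E'
from h import *
a=camera('top');b=camera('scene')
A=cv2.resize(a['image'][200:300,340:440,::-1],None,fx=4,fy=4);B=cv2.resize(b['image'][120:220,250:350,::-1],None,fx=4,fy=4)
cv2.imwrite('pics/over3.png',np.hstack([A,B]))
E
```

```text
t 11.35 [528.4 -50.3 135.5] [-3.142  0.     1.175] F [ 0.24 -1.04 -0.63] gap 0.3 d cm [ 0.12 -0.02  1.55] [-0.16  0.35  1.68 -0.    1.11  0.23]
```

View pics/over3.png

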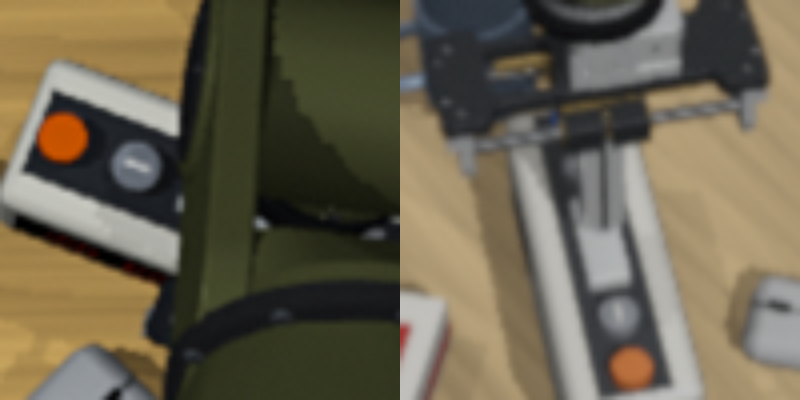

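The tips are over the middle of the bar at about scene (300,177), and the clock is in place. Pressing the bar.

Call:
jog_arm(
  increments=[
    [0.1,0,0.6,0,0,0,0],
    [0,0,0.5,0,0,0,0],
    [0,0,0.3,0,0,0,0],
    [0,0,0.1,0,0,0,0],
    [0,0,0.1,0,0,0,0],
    [0,0,0.1,0,0,0,0],
    [0,0,0.1,0,0,0,0],
    [0,0,0.1,0,0,0,0],
    [0,0,0.1,0,0,0,0],
    [0,0,0,0,0,0,0],
  ],
)

```text
clock: 12.7
eef_pos: [529.0, -48.8, 115.5]
eef_rot: [3.142, -0.0, 1.175]
wrist_force: [-3.4, -0.3, 5.5]
finger_gap: 0.5
```

```bash
for i in 1 2; do python3 - <<'E'
from h import *
b=camera('scene'); s=read_state(); print(s['eef_pos'].round(2),s['wrist_force'].round(2))
E
done
```

```text
[529.06 -48.85 115.6 ] [-3.44  0.53  4.52]
[529.04 -48.82 115.59] [-3.4   0.27  5.22]
```

Call:
jog_arm(
  increments=[
    [0,0,0.06,0,0,0,0],
    [0,0,0,0,0,0,0],
  ],
)

```text
clock: 13.05
eef_pos: [529.1, -48.8, 115.0]
eef_rot: [3.141, -0.0, 1.175]
wrist_force: [-4.8, 0.8, 6.3]
finger_gap: 0.3
```

Call:
jog_arm(
  increments=[
    [0,0,-0.2,0,0,0,0],
    [0,0,-0.3,0,0,0,0],
    [0,0,-0.7,0,0,0,0],
    [0,0,-1.5,0,0,0,0],
    [0,0,-3,0,0,0,0],
    [0,0,-3,0,0,0,0],
    [0,0,-3,0,0,0,0],
    [-3,-0.5,0,0,0,0,0],
    [-4,-0.7,0,0,0,0,0],
    [-4,-0.7,0,0,0,0,0],
    [-4,-0.7,0,0,0,0,0],
    [-4,-0.7,0,0,0,0,0],
    [-4,-0.7,0,0,0,0,0],
    [-4,-0.7,0,0,0,0,0],
    [-4,-0.7,0,0,0,0,0],
    [-4,-0.7,0,0,0,0,0],
    [-4,-0.7,0,0,0,0,0],
    [-2,0,0,0,0,0,0],
    [0,0,0,0,0,0,0],
    [0,0,0,0,0,0,0],
  ],
)

```text
clock: 15.55
eef_pos: [308.8, -400.2, 232.0]
eef_rot: [3.142, -0.0, 1.176]
wrist_force: [-0.1, -0.8, -0.4]
finger_gap: 0.6
```

```bash
python3 d.py 0 0 0; python3 - <<'E'
from h import *
a=camera('top');b=camera('scene')
A=cv2.resize(a['image'][200:300,340:480,::-1],None,fx=4,fy=4)
cv2.imwrite('pics/end.png',A); cv2.imwrite('pics/end2.png',a['image'][:,:,::-1])
o=cv2.imread('pics/top0.png'); d=cv2.absdiff(o,a['image'][:,:,::-1]).max(2)
print('diff clock/things region',(d[160:330,250:480]>40).sum(),(d[235:310,480:545]>40).sum())
E
```

```text
t 15.55 [ 308.8 -400.2  232. ] [ 3.142 -0.     1.176] F [-0.08 -0.78 -0.42] gap 0.6 d cm [ 25.04 -43.91  23.2 ] [-0.99  0.2   1.64  0.    1.31 -0.59]
diff clock/things region 0 0
```

View pics/end2.png

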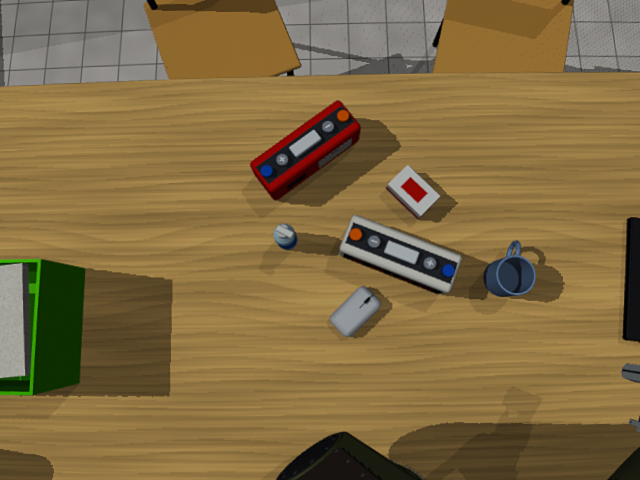

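The picture matches the first one: the clock is at (400,252), the mug, spray bottle, mouse and tea box are unmoved, and the arm is clear of everything.

```bash
python3 -c "
from cell import *
print(sign_off())"
```

```text
the job is handed in; nothing more can be done
None
```

I pressed the alarm key, the plus key and the snooze bar of the white clock in that order, with closed fingertips, and handed the job in at about 15.6 s. The hand-in reports no verdict.

- **Key presses:** each key gave about 4.5 to 5 mm, judged from tip height and a vertical wrist force of about 5.7, 5.8 and 6.3 N. Each was released before the next. Key travel could not be read directly. A sideways force of about 3 to 5 N also showed during the presses, but the clock did not shift.
- **Final check:** the last top picture showed no difference from the first around the clock, mug, spray bottle, mouse and tea box. The arm was clear and the wrist force was about 0.
- **Disagreements:** the networks mixed up the white and red clocks and some keys, so I set the key positions from the picture. The two cameras agreed to within about 1.5 pixels.

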